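Bleed the airbrush tank and offer up its regulator

TASK

The air tank must bleed down slowly before its regulator goes back on: turn the lever of the ball valve on top of the tank from shut to half open (45 degrees), never swinging it wide open, and leave it there. Then pick up the filter-regulator by its aluminium bar at the balance point and, keeping it level all the way, hold it square across the tank with the regulator overhanging the tank's left side (seen from the robot) and its plug pointing straight down at the quick coupler, about 25 mm above the coupler's mouth, ready for me to guide it in. Finish while still holding it there, level and still; do not let it hit the tank, and leave the other things on the table where they are.

Things in the scene. Friction and masses are not known exactly. Their poses are not given: they have to be found in the camera images.
- tank: Grey steel air tank, fixed: cylinder 120 mm across, 300 mm long, lying along its x (away from the robot at yaw 0), y to its left. Origin on the table under its middle; its top line is 140 mm high. On that line, at x: ball valve -85 mm (bleed pipe along x, 165 mm high, silencer to x = -142), small gauge 8 mm (185 mm high), quick coupler 60 mm, safety valve 115 mm (180 mm high).
- coupler (a point): Centre of the mouth of the tank's quick coupler: an upright knurled steel collar 27 mm in diameter with an open bore 16 mm wide. Same axes as the tank. 185 mm above the table.
- valve (a joint): Opening angle of the ball valve's lever in rad: 0 = shut, lever square across the tank pointing to the tank's left (+y); 1.571 = wide open, lever along the bleed pipe pointing to the tank's -x end. It opens counterclockwise seen from above, about 0.3 N m of friction, no spring: it stays where it is left.
- lever_pivot (a point): On the upright turning axis of the valve lever, at the lever's mid thickness, 193 mm above the table. Its y axis points along the lever, from the pivot to the lever's end, and turns with it.
- lever_grip (a point): Middle of the lever's black sleeve, 60 mm from the pivot along the lever. The sleeve is 55 mm long, 16 mm wide and 10 mm thick (high); the lever ends 88 mm from the pivot. Nothing stands within 40 mm of the sleeve's sides or under it.
- balance (a point): Balance point (centre of mass straight below) of the loose filter-regulator, 0.6 to 0.85 kg, at mid width and height of its aluminium bar, 88 mm above its underside; z up. x runs along the bar from plug to regulator. Bar 25 mm wide, 30 mm high, x from -140 to 36 mm. Stands upright on its 44 mm clear bowl and its plug.
- plug_tip (a point): Lower end of the regulator's steel plug, 12 mm in diameter, which hangs straight down from the bar: 125 mm from the balance point along -x and 88 mm below it.
- knob_top (a point): Centre of the top of the regulator's black knob (34 mm across), 58 mm from the balance point along +x and 38 mm above it. Under it the regulator block (42 mm square) and the bowl, whose bottom is 126 mm below this point; beside it a gauge sticks out 39 mm to +y and a brass outlet 56 mm to -y.
- spanner: Bystander: steel spanner 170 mm long lying near the regulator. Origin on the table under it.
- tape: Bystander: roll of paper tape, 94 mm across and 24 mm high, lying near the regulator. Origin at its underside's centre.
- cleaner: Bystander: white bottle, 52 mm across, 150 mm high, on the tank's right. Origin at its underside's centre.
- paint_jar: Bystander: amber jar, 68 mm across, 85 mm high, on the tank's right. Origin at its underside's centre.
- medium: Bystander: clear bottle, 60 mm across, 130 mm high. Origin at its underside's centre.
- tin: Bystander: plain metal can, 74 mm across, 100 mm high. Origin at its underside's centre.
- brush_jar: Bystander: tall glass jar full of brushes, 104 mm across, about 300 mm high over all. Origin at its underside's centre.

How it is judged:
On the way, in this order (a step that is already met when the one before it is completed fails the run):
1. the valve lever is set half open, 45 degrees within 8, while the regulator still stands on the table (value of joint valve between 0.646 and 0.925 rad and height (world z) of balance below 0.098 m), for 0.2 s.
2. the regulator is lifted clear of the table in the gripper, level within 6 degrees, gripped within 25 mm of the balance point (height (world z) of plug_tip above 0.05 m and angle between balance's own z axis and vertical below 0.105 rad and contact force between the fingers and regulator above 2 N and x of the grasp point in the frame of balance between -0.025 and 0.025 m), for 0.2 s.
At the end, for the whole second after the job is handed in: Valve lever at 45 degrees within 8. The regulator hangs still in the gripper alone, gripped within 25 mm of its balance point, level within 5 and square across the tank within 10 degrees, regulator to the left, plug tip within 12 mm of the coupler's axis and 10 to 42 mm above its mouth (value of joint valve between 0.646 and 0.925 rad and horizontal distance between plug_tip and coupler below 0.012 m and z of plug_tip in the frame of coupler between 0.01 and 0.042 m and angle between balance's own z axis and vertical below 0.087 rad and angle between the x axis of balance and the y axis of coupler, either way round below 0.175 rad and y of knob_top in the frame of coupler above 0.1 m and contact force between the fingers and regulator above 2 N and contact force between regulator and tank below 0.1 N and contact force between regulator and valve below 0.1 N and x of the grasp point in the frame of balance between -0.025 and 0.025 m and linear speed of regulator below 0.02 m/s); the arm keeps its last pose, push and grip.
It fails at once if the valve is swung wide open (past 65 degrees) (value of joint valve above 1.134 rad).
It fails at once if the regulator is tipped by more than 20 degrees (angle between balance's own z axis and vertical above 0.35 rad).
It fails at once if the regulator hits the tank or its valve (contact force between regulator and tank above 4 N or contact force between regulator and valve above 4 N).
It fails at once if another thing on the table is moved by more than 30 mm (distance of any of spanner, tape, cleaner, paint_jar, medium, tin, brush_jar from where it was at the start of the episode above 0.03 m).
It also fails if it takes over 61 s, if anything falls off the work surface, if the arm or the gripper's body presses on something with over 40 N, if the wrist force passes 120 N, or if a joint passes its speed limit or range.

ROBOT

A 6-joint arm with a two-finger parallel gripper is mounted at the origin on the work surface. World frame = base frame: x ahead of the robot, y to its left, z up, the work surface at z = 0. Lengths are in m, angles in rad, forces in N, time in s.
With the tool pointing down it reaches from about 0.35 to 0.975 m from the base axis. Payload 17.4 kg.
Tool frame: the origin (TCP) lies on the centre line of the jaws, within the pads' length; the fingertips stand 25 mm ahead of it and the grasp point (between the pads) lies 6 mm ahead of it; x points along the fingers, y is the direction in which the jaws open and shut, and the axes are right-handed (so a half turn about x gives the same grasp; the last joint's range is limited). The gripper opens to 85 mm and grips with 20 to 120 N. Pads are 22 mm wide; open, the fingers measure 114 mm over their backs; the gripper's body (76 mm by 85 mm) begins 54 mm behind the grasp point. The pads swing forward as they close: fully open they stand 13 mm farther back than shut.
Start: joints at [-1.22, 0.116, 1.442, -0, 1.584, -0.038], TCP at [0.256, -0.625, 0.256] pointing down, gripper open.
Joint ranges: [-2.83, 2.83], [-0.83, 2.19], [0.07, 2.5], [-1.14, 4.28], [0.01, 3], [-2.97, 2.97]. Speed limits (rad/s): [1.89, 1.89, 2.22, 3.14, 3.14, 3.14].

INTERFACE

Orientations are given as a unit quaternion [w, x, y, z].
In Python, from station import get_state, optics, env gives the robot as it stands.
- The arm moves only by the tool move_arm, never from a script. Its argument "deltas" is a list of rows, each a list of 7 numbers: the turn, a rotation vector about the tool's x, y, z each as a share of pi rad, from -1 to 1, then the shift along the tool's x, y, z each as a share of 15 cm, from -1 to 1, then the opening, from 0 (shut) to 1 (fully open). A call has 1 to 20 rows; each row is the pose to reach, as a shift and turn from the pose measured when the call began, along the tool's axes at that moment, turning the shorter way round; what a row does not reach only later rows make up. A row lasts 1/10 s, in which the tool goes at most 50 mm and 8.59 degrees, less where a joint would pass 70% of its speed; a pose out of reach is approached as far as the arm can. A call with a number of a shift or a turn outside -1 to 1 is refused whole. A call with a gripper value outside its range is refused whole. The fingers move at their own pace and stop on an object; "newtons" is the grip in N (left out, the last holds). Time passes only in rows, so rows that repeat a pose let the fingers close. It gives the time, the measured TCP pose, the force and the opening at its end, in the units of the state.
- get_state(): the state, without advancing time (a new reading comes with each control period).
- optics.get_image(name): name is "scene" or "side" or "wrist"; returns the picture (420x560x3 uint8, blue, green, red); there is no depth.
- optics.get_calibration(name): a dict with "fov_y" (degrees; the focal length in pixels is half the picture's height over the tangent of half this angle, whatever the lens; pixels are square), "cx", "cy" (the principal point, pixels), "R" (3x3) and "t" (3): a world point X has camera coordinates R X + t; the wrist camera has in their place "hand_eye" (4x4, takes a point from camera to tool coordinates, whose origin is the TCP and whose axes are the tool frame's). Camera axes: x right, y down, z forward; pixel columns grow to the right and rows downward; lengths in m; the calibration is good to about 2 mm. A picture is of the moment at which its call begins: read the wrist's pose just before it. get_calibration takes no time and is no camera call.
- env.close_job(): hands the job in, once; it reports no verdict.
The state is a dict: "clock": time; "joint_pos": joint angles; "qd": joint speeds; "effort": joint torques, N m; "tool_pos": TCP position; "ee_rot": TCP orientation; "force": force on the tool from outside, world axes, zero at the start; "moment": the same for the moment, N m; "opening": finger opening in m.
Only numpy, scipy, OpenCV 4.12 (cv2) and the standard library are available. Lean on these libraries where they do the work, as an engineer would, in place of code of your own. Each camera call takes 0.05 s, during which the arm holds its last target.

## Working session

There is one attempt and no reset: what is moved stays moved. The work goes in short steps, Python scripts to look and compute and a tool call to move; the robot and the scene stay as the last step left them, time stands still between calls to the robot, and variables do not carry over. Pictures are saved under pics/ and viewed, and the job is handed in when it is done.

Besides the shell and the picture viewer there is one more tool, called after "Call:" as a command line: name --pt "numbers of a row" for each row, then --argument value for the rest. move_arm: Moves the arm, as the interface text tells. Shift numbers are shares of 15 cm and turn numbers shares of pi rad, none past 1 either way. Its arguments: {"type":"object","properties":{"deltas":{"type":"array"},"newtons":{"type":"number"}},"required":["deltas"]}

```bash
ls; mkdir -p pics; python3 - <<'E'
from station import get_state, optics, env
import cv2,numpy as np
s=get_state()
for k,v in s.items(): print(k,np.round(v,4) if not isinstance(v,str) else v)
for n in ["scene","side","wrist"]:
    cv2.imwrite(f"pics/{n}0.png",optics.get_image(n)); print(n,optics.get_calibration(n))
E
```

```text
pics
clock 0.0
joint_pos [-1.2198  0.1164  1.4423 -0.      1.584  -0.0378]
qd [-0.0033 -0.002  -0.0006  0.002  -0.001   0.0001]
effort [ 5.00000e-04 -7.31979e+01 -6.32488e+01  0.00000e+00  6.30000e-03
 -0.00000e+00]
tool_pos [ 0.2558 -0.6245  0.2556]
ee_rot [-0.1362 -0.6937 -0.137   0.6939]
force [-0.7543 -0.1454  0.9147]
moment [ 0.0278 -0.0394 -0.0328]
opening 0.0853
scene {'fov_y': 55.98211010140086, 'cx': 276.80230833688256, 'cy': 210.85345244176654, 'R': array([[-0.42224663,  0.90646773,  0.00490168],
       [ 0.70940213,  0.33380708, -0.62074266],
       [-0.56431941, -0.25862924, -0.78399906]]), 't': array([ 0.16078436, -0.32854685,  1.5848802 ])}
side {'fov_y': 51.52618430499078, 'cx': 275.0618860945674, 'cy': 217.17628474840865, 'R': array([[-0.97379069, -0.22675807, -0.01767698],
       [-0.16491265,  0.75744777, -0.63172517],
       [ 0.15663817, -0.61225293, -0.77499086]]), 't': array([0.53148562, 0.11545365, 1.13488166])}
wrist {'fov_y': 59.23912422413836, 'cx': 279.56629806900435, 'cy': 207.98241197299697, 'hand_eye': array([[-1.39805890e-05, -3.26985252e-01,  9.45029441e-01,
        -1.17539262e-01],
       [ 9.99999452e-01,  9.85131307e-04,  3.55654517e-04,
         7.36034050e-04],
       [-1.04727187e-03,  9.45028928e-01,  3.26985059e-01,
        -8.46603107e-02],
       [ 0.00000000e+00,  0.00000000e+00,  0.00000000e+00,
         1.00000000e+00]])}
```

View pics/scene0.png

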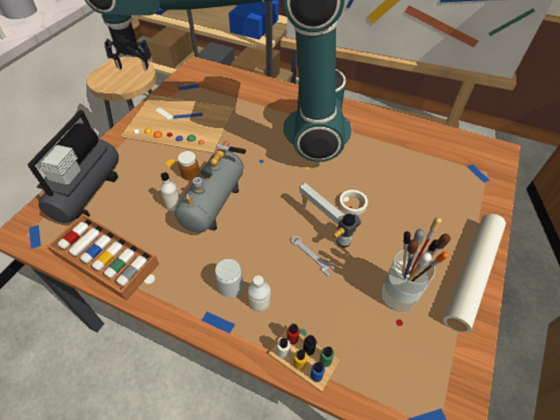

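View pics/side0.png

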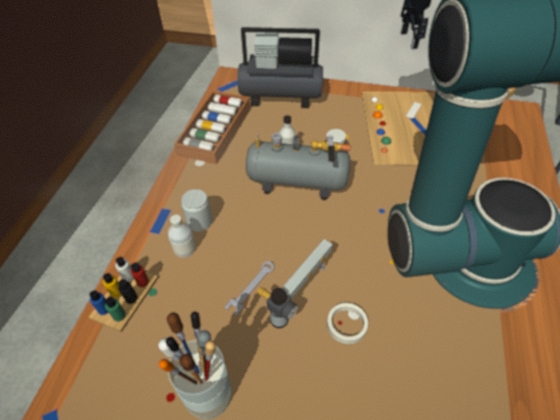

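View pics/wrist0.png

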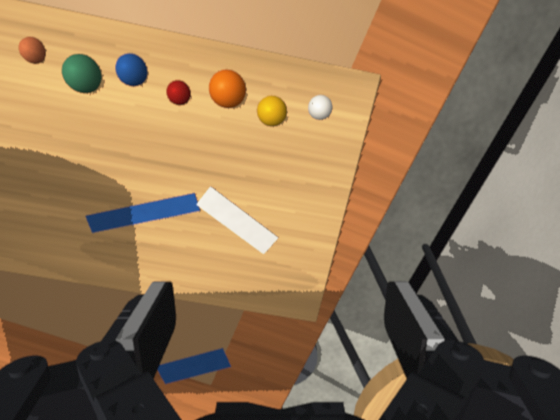

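```bash
cat > h.py <<'E'
import numpy as np,cv2
from scipy.optimize import least_squares
from scipy.spatial.transform import Rotation as Rn
CAL={}
def cal(n):
    from station import optics
    c=optics.get_calibration(n); f=210/np.tan(np.radians(c['fov_y']/2)); return c,f
def ray(n,uv,pose=None):
    c,f=cal(n)
    d=np.array([(uv[0]-c['cx'])/f,(uv[1]-c['cy'])/f,1])
    if n!='wrist':
        R=np.array(c['R']);t=np.array(c['t']); return -R.T@t, R.T@d
    p,q=pose; Rt=Rn.from_quat([q[1],q[2],q[3],q[0]]).as_matrix(); H=np.array(c['hand_eye'])
    return Rt@H[:3,3]+p, Rt@H[:3,:3]@d
def onz(n,uv,z,pose=None):
    o,d=ray(n,uv,pose); return o+d*(z-o[2])/d[2]
def proj(n,X,pose=None):
    c,f=cal(n); X=np.asarray(X,float)
    if n!='wrist': p=np.array(c['R'])@X+c['t']
    else:
        P,q=pose; Rt=Rn.from_quat([q[1],q[2],q[3],q[0]]).as_matrix(); H=np.array(c['hand_eye'])
        p=H[:3,:3].T@(Rt.T@(X-P)-H[:3,3])
    return np.array([f*p[0]/p[2]+c['cx'],f*p[1]/p[2]+c['cy']])
def tri(obs):
    A=np.zeros((3,3));b=np.zeros(3);L=[]
    for o,d in obs:
        d=d/np.linalg.norm(d);P=np.eye(3)-np.outer(d,d);A+=P;b+=P@o
    X=np.linalg.solve(A,b)
    return X,[np.linalg.norm((np.eye(3)-np.outer(d,d)/(d@d))@(X-o)) for o,d in obs]
def crop(src,x0,y0,x1,y1,k,dst):
    im=cv2.imread(src)[y0:y1,x0:x1]; im=cv2.resize(im,None,fx=k,fy=k,interpolation=cv2.INTER_CUBIC)
    for x in range((x0+9)//10*10,x1,10):
        cv2.line(im,((x-x0)*k,0),((x-x0)*k,5 if x%50 else 12),(0,255,255),1)
        if x%20==0: cv2.putText(im,str(x),((x-x0)*k,22),0,.4,(0,255,255),1)
    for y in range((y0+9)//10*10,y1,10):
        cv2.line(im,(0,(y-y0)*k),(5,(y-y0)*k),(0,255,255),1)
        if y%20==0: cv2.putText(im,str(y),(8,(y-y0)*k+4),0,.4,(0,255,255),1)
    cv2.imwrite(dst,im)
E
python3 - <<'E'
from h import *
crop('pics/scene0.png',150,125,260,240,5,'pics/s_tank.png')
crop('pics/scene0.png',280,170,380,285,5,'pics/s_reg.png')
crop('pics/side0.png',235,110,365,210,6,'pics/d_tank.png')
crop('pics/side0.png',220,230,380,350,5,'pics/d_reg.png')
E
```

```text
(no output)
```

View pics/s_tank.png

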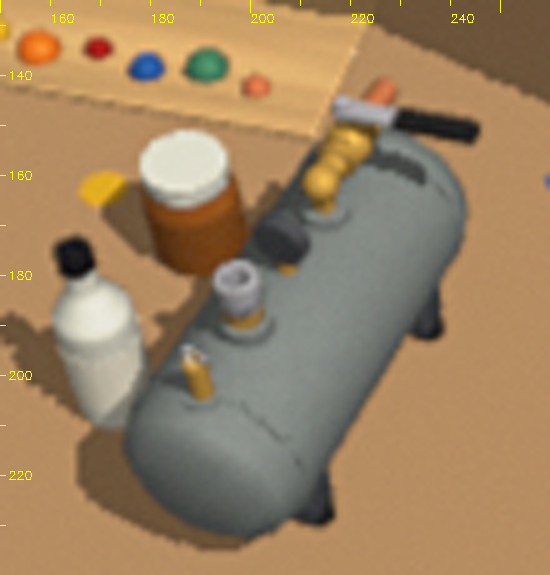

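View pics/s_reg.png

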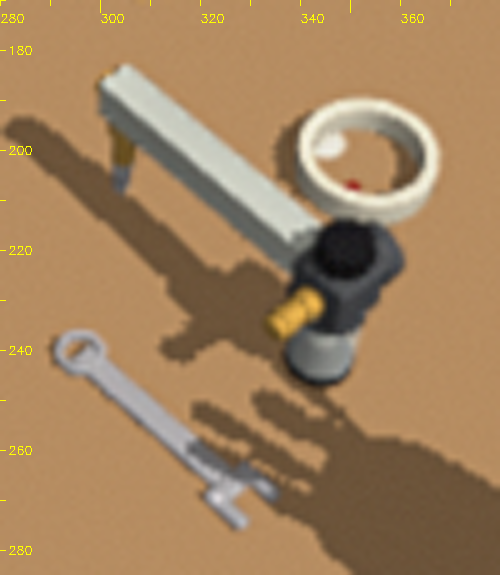

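View pics/d_tank.png

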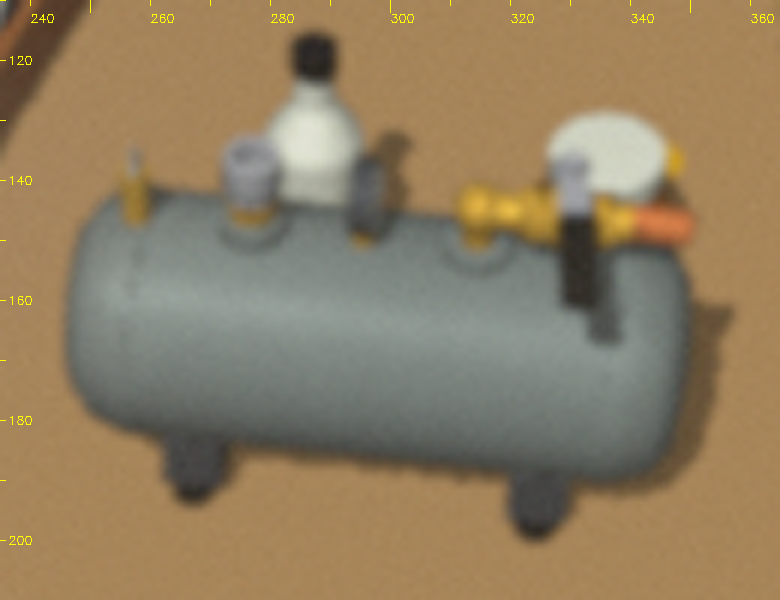

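View pics/d_reg.png

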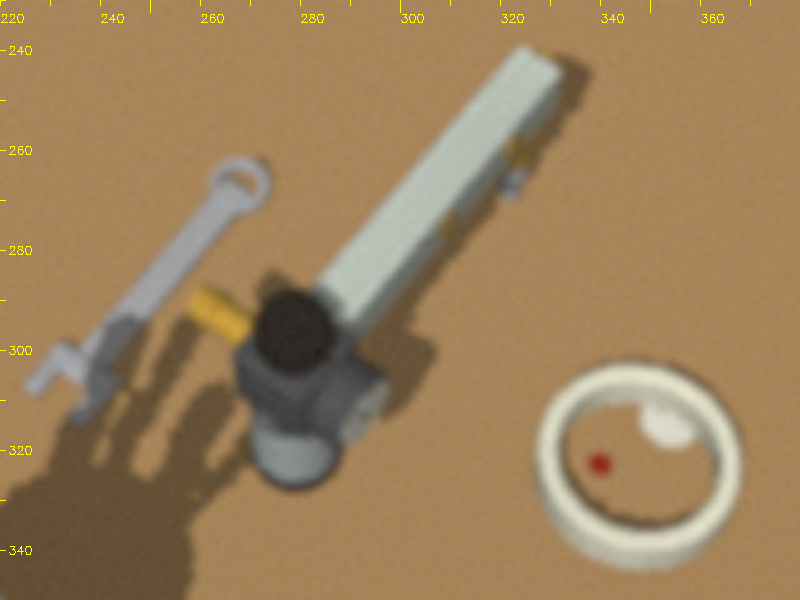

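```bash
python3 - <<'E'
from h import *
np.set_printoptions(precision=4,suppress=True)
def two(a,b,name,z=None):
    X,e=tri([ray('scene',a),ray('side',b)]); print(name,X,np.round(e,4), *( [onz('scene',a,z),onz('side',b,z)] if z else []))
two((195.5,180.8),(275.5,136),'coupler',.185)
two((346.5,216),(276,293.5),'knob',.126)
two((301.8,184.8),(326,242.3),'barend top',.103)
two((187.5,196),(256.5,135.5),'safety',.18)
two((216,146.5),(328.5,136.5),'pivot',.2)
two((243,151),(330,161),'leverend',.193)
two((303.8,208),(322,268.5),'plugtip',.0)
E
```

```text
coupler [ 0.58   -0.1703  0.1812] [0.002 0.002] [ 0.5811 -0.1701  0.185 ] [ 0.5792 -0.1632  0.185 ]
knob [0.4753 0.2703 0.128 ] [0.0056 0.0056] [0.4698 0.2651 0.126 ] [0.4774 0.2751 0.126 ]
barend top [0.3929 0.0947 0.1006] [0.0028 0.0028] [0.3926 0.0928 0.103 ] [0.3938 0.0997 0.103 ]
safety [ 0.6339 -0.1657  0.1749] [0.0002 0.0002] [ 0.6373 -0.1623  0.18  ] [ 0.6321 -0.1602  0.18  ]
pivot [ 0.4372 -0.1835  0.1932] [0.0016 0.0016] [ 0.4418 -0.1807  0.2   ] [ 0.4369 -0.173   0.2   ]
leverend [ 0.4187 -0.0969  0.1902] [0.004 0.004] [ 0.4175 -0.0994  0.193 ] [ 0.4196 -0.0885  0.193 ]
plugtip [ 0.3954  0.1074 -0.0037] [0.0003 0.0003]
```

```bash
cat >> h.py <<'E'
def st():
    from station import get_state
    s=get_state(); q=s['ee_rot']; R=Rn.from_quat([q[1],q[2],q[3],q[0]]).as_matrix(); return s,np.array(s['tool_pos']),R
def rel(target_p,target_R):
    """row numbers from present pose"""
    s,p,R=st()
    rv=Rn.from_matrix(R.T@target_R).as_rotvec()/np.pi; d=R.T@(np.asarray(target_p)-p)/.15
    return np.round(np.r_[rv,d],4)
def down(yaw_z):
    """tool down, tool z axis heading yaw_z in world"""
    x=np.array([0,0,-1.]);z=np.array([np.cos(yaw_z),np.sin(yaw_z),0]);y=np.cross(z,x); return np.c_[x,y,z]
E
python3 - <<'E'
from h import *
np.set_printoptions(precision=4,suppress=True)
s,p,R=st(); print(R); print(np.arctan2(R[1,2],R[0,2]))
c=optics=None
# candidate view of tank: 
for yz in (0.1,1.67,-1.47,-3.04):
    T=down(yz); 
    P=np.array([0.427,-0.124,0.33])
    q=Rn.from_matrix(T).as_quat(); q=[q[3],q[0],q[1],q[2]]
    for n,X in (('piv',[.437,-.183,.193]),('coup',[.58,-.170,.185]),('grip',[.427,-.124,.193])):
        print(yz,n,proj('wrist',X,(P,q)))
E
```

```text
[[-0.0003  0.3791 -0.9254]
 [ 0.0008 -0.9254 -0.3791]
 [-1.     -0.0008 -0.    ]]
-2.7527563848677965
0.1 piv [196.6074 208.7403]
0.1 coup [208.8621 360.3006]
0.1 grip [278.4257 203.5415]
1.67 piv [272.3288 119.3955]
1.67 coup [ 65.209  116.2017]
1.67 grip [278.4257 203.5415]
-1.47 piv [283.5732 276.2769]
-1.47 coup [462.7315 273.0379]
-1.47 grip [278.4257 203.5415]
-3.04 piv [361.0441 198.4174]
-3.04 coup [377.9385 -27.7235]
-3.04 grip [278.4257 203.5415]
```

Call:
move_arm --pt "-0.07 0 0 -0.35 -0.43 -0.35 1" --pt "-0.136 0 0 -0.667 -0.86 -0.71 1" --pt "-0.136 0 0 -0.667 -0.86 -0.71 1" --pt "-0.136 0 0 -0.667 -0.86 -0.71 1" --pt "-0.136 0 0 -0.667 -0.86 -0.71 1" --pt "-0.136 0 0 -0.667 -0.86 -0.71 1" --pt "-0.136 0 0 -0.667 -0.86 -0.71 1"

```text
clock: 0.85
tool_pos: [0.3053, -0.4653, 0.3548]
ee_rot: [-0.28, -0.649, -0.281, 0.649]
force: [-1.0, -0.2, -0.3]
opening: 0.0854
```

```bash
python3 - <<'E'
from h import *
s,p,R=st(); print(s['clock'],p,np.arctan2(R[1,2],R[0,2]))
print(rel([.48,-.14,.38],down(-1.47)))
E
```

```text
0.85 [ 0.3052867  -0.46530784  0.35480005] -2.3259690566807762
[-2.7250e-01 -5.0000e-04  6.0000e-04 -1.6510e-01 -6.3870e-01 -2.3776e+00]
```

Call:
move_arm --pt "-0.07 0 0 -0.08 -0.13 -0.5 1" --pt "-0.136 0 0 -0.08 -0.27 -1 1" --pt "-0.136 0 0 -0.08 -0.27 -1 1" --pt "-0.136 0 0 -0.08 -0.27 -1 1" --pt "-0.136 0 0 -0.08 -0.27 -1 1"

```text
clock: 1.35
tool_pos: [0.379, -0.3282, 0.3661]
ee_rot: [-0.411, -0.575, -0.413, 0.575]
force: [-0.3, -0.4, -0.2]
opening: 0.0854
```

```bash
python3 - <<'E'
from h import *
s,p,R=st(); print(s['clock'],p,np.arctan2(R[1,2],R[0,2]))
print(rel([.48,-.14,.38],down(-1.47)))
E
```

```text
1.35 [ 0.37902136 -0.32823039  0.36609642] -1.8983483137435215
[-1.3630e-01 -8.0000e-04  8.0000e-04 -9.0700e-02  2.3340e-01 -1.4049e+00]
```

Call:
move_arm --pt "-0.07 0 0 -0.05 0.1 -0.5 1" --pt "-0.136 0 0 -0.09 0.23 -1 1" --pt "-0.136 0 0 -0.09 0.23 -1 1" --pt "-0.136 0 0 -0.09 0.23 -1 1" --pt "-0.136 0 0 -0.09 0.23 -1 1" --pt "-0.136 0 0 -0.09 0.23 -1 1"

```text
clock: 1.95
tool_pos: [0.4596, -0.199, 0.379]
ee_rot: [0.522, 0.475, 0.525, -0.475]
force: [-0.6, 0.2, 0.9]
opening: 0.0854
```

```bash
python3 - <<'E'
from h import *
from station import optics
s,p,R=st(); print(s['clock'],p,np.arctan2(R[1,2],R[0,2]),s['ee_rot'])
cv2.imwrite('pics/w1.png',optics.get_image('wrist'))
E
```

```text
1.95 [ 0.45959968 -0.19902651  0.37902711] -1.4744467295679011 [ 0.52190197  0.47527092  0.52509377 -0.47540764]
```

View pics/w1.png

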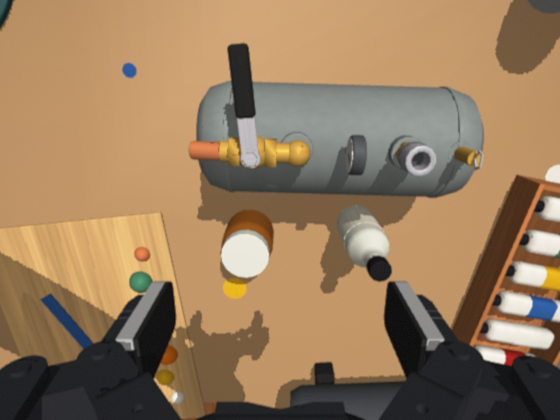

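```bash
python3 - <<'E'
from h import *
crop('pics/w1.png',180,30,320,180,4,'pics/w1a.png')
crop('pics/w1.png',330,80,500,200,4,'pics/w1b.png')
E
```

```text
(no output)
```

View pics/w1a.png

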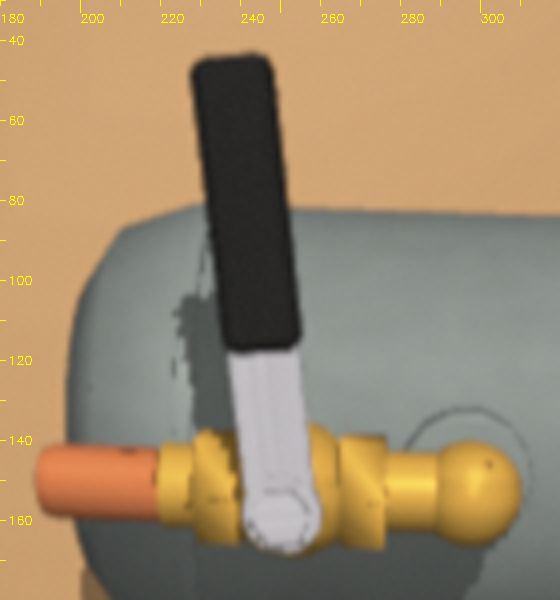

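View pics/w1b.png

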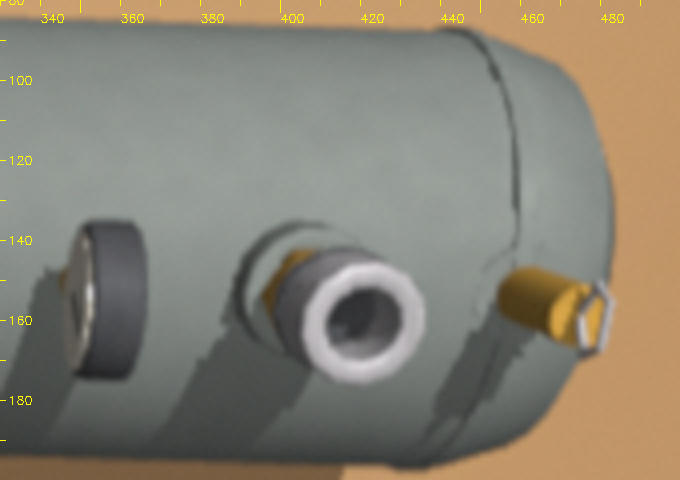

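```bash
python3 - <<'E'
from h import *
np.set_printoptions(precision=4,suppress=True)
P=(np.array([0.45959968,-0.19902651,0.37902711]),[0.52190197,0.47527092,0.52509377,-0.47540764])
c=onz('wrist',(417.5,160),.185,P); pv=onz('wrist',(250,159),.197,P); a=onz('wrist',(237.7,44.5),.198,P); b=onz('wrist',(246,117.5),.198,P)
sf=onz('wrist',(477,161),.18,P)
print('coup',c,'piv',pv,'end',a,'sl',b,'safety',sf)
print('yaw tank', np.arctan2(*(c-pv)[[1,0]]),np.arctan2(*(sf-pv)[[1,0]]),'lever yaw',np.arctan2(*(a-pv)[[1,0]])-np.pi/2,np.arctan2(*(a-b)[[1,0]])-np.pi/2)
print(np.linalg.norm((c-pv)[:2]),np.linalg.norm((a-pv)[:2]),np.linalg.norm((a-b)[:2]))
for n in('scene','side'): print(n,proj(n,c),proj(n,pv),proj(n,a))
print('tri coup',tri([ray('wrist',(417.5,160),P),ray('scene',(195.5,180.8)),ray('side',(275.5,136))]))
E
```

```text
coup [ 0.5747 -0.1676  0.185 ] piv [ 0.4332 -0.1783  0.197 ] end [ 0.418  -0.0932  0.198 ] sl [ 0.4277 -0.1454  0.198 ] safety [ 0.6281 -0.1643  0.18  ]
yaw tank 0.07512764224069797 0.07174682574660932 lever yaw 0.1764524369244791 0.18440436596736642
0.14193617597556588 0.08646628949786717 0.05308553577130067
scene [197.388  179.6041] [218.1937 145.7349] [244.6222 150.4976]
side [277.488  135.1724] [330.1013 136.2945] [331.0675 158.3961]
tri coup (array([ 0.5788, -0.1699,  0.1803]), [np.float64(0.0025117459081296593), np.float64(0.002638555929480027), np.float64(0.0021277403595294326)])
```

```bash
python3 - <<'E'
from h import *
print(rel([.423,-.120,.245],down(-1.39)))
E
```

```text
[-0.027  -0.001   0.0009  0.8967 -0.1885 -0.5454]
```

Call:
move_arm --pt "-0.015 0 0 0.3 -0.1 -0.3 0.55" --pt "-0.027 0 0 0.6 -0.188 -0.545 0.55" --pt "-0.027 0 0 0.897 -0.188 -0.545 0.55" --pt "-0.027 -0.001 0.001 0.897 -0.188 -0.545 0.55" --pt "-0.027 -0.001 0.001 0.897 -0.188 -0.545 0.55" --pt "-0.027 -0.001 0.001 0.897 -0.188 -0.545 0.55"

```text
clock: 2.6
tool_pos: [0.4236, -0.1212, 0.2471]
ee_rot: [0.543, 0.454, 0.542, -0.453]
force: [0.7, -0.3, 0.9]
opening: 0.0472
```

```bash
python3 - <<'E'
from h import *
from station import optics
print(rel([.423,-.120,.201],down(-1.39)))
s,p,R=st(); print(p)
cv2.imwrite('pics/w2.png',optics.get_image('wrist'))
E
```

```text
[-5.00e-04  3.00e-04 -6.00e-04  3.07e-01 -3.30e-03 -9.20e-03]
[ 0.4236477  -0.12123893  0.2470548 ]
```

View pics/w2.png

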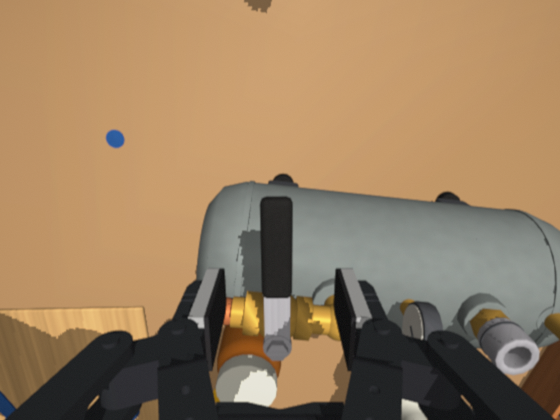

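Call:
move_arm --pt "0 0 0 0.15 0 0 0.5" --pt "0 0 0 0.307 0 -0.01 0.5" --pt "0 0 0 0.307 0 -0.01 0.5" --pt "0 0 0 0.307 0 -0.01 0.0" --pt "0 0 0 0.307 0 -0.01 0" --pt "0 0 0 0.307 0 -0.01 0" --pt "0 0 0 0.307 0 -0.01 0" --pt "0 0 0 0.307 0 -0.01 0" --newtons 20

```text
clock: 3.45
tool_pos: [0.4241, -0.1201, 0.2034]
ee_rot: [0.544, 0.454, 0.541, -0.453]
force: [-3.6, -0.0, 5.6]
opening: 0.0159
```

```bash
python3 - <<'E'
from h import *
s,p,R=st(); y0=np.arctan2(R[1,2],R[0,2]); print(s['clock'],p,y0,s['opening'],s['force'],s['moment'])
pv=np.array([.4335,-.179]); r=p[:2]-pv; print('r',np.linalg.norm(r),np.arctan2(r[1],r[0])-np.pi/2)
tot=(-np.pi/2+.858)-y0; print('tot',tot)
for f in (.125,.25,.375,.5,.625,.75,.875,1):
    a=tot*f; c,s_=np.cos(a),np.sin(a); q=pv+np.array([[c,-s_],[s_,c]])@r
    print(rel([q[0],q[1],p[2]],down(y0+a)))
E
```

```text
3.45 [ 0.42412113 -0.12014726  0.20341145] -1.391810597680841 0.01589980059361302 [-3.5965122  -0.03240041  5.62051494] [-0.07194147  0.56027181 -0.40339723]
r 0.05959536874137698 0.1580328489888252
tot 0.6790142708859445
[-0.027   0.0009 -0.0012 -0.0001 -0.0337  0.0007]
[-0.054   0.0009 -0.0012 -0.0003 -0.0672  0.0043]
[-0.081   0.001  -0.0012 -0.0004 -0.1003  0.0107]
[-0.1081  0.001  -0.0011 -0.0005 -0.1328  0.0199]
[-0.1351  0.0011 -0.0011 -0.0006 -0.1643  0.0318]
[-0.1621  0.0011 -0.001  -0.0007 -0.1947  0.0463]
[-0.1891  0.0012 -0.001  -0.0007 -0.2238  0.0634]
[-0.2161  0.0012 -0.001  -0.0008 -0.2513  0.0829]
```

Call:
move_arm --pt "-0.0135 0 0 0 -0.017 0 0" --pt "-0.027 0 0 0 -0.0337 0.001 0" --pt "-0.04 0 0 0 -0.05 0.002 0" --pt "-0.054 0 0 0 -0.067 0.004 0" --pt "-0.068 0 0 0 -0.084 0.007 0" --pt "-0.081 0 0 0 -0.1 0.011 0" --pt "-0.095 0 0 0 -0.117 0.015 0" --pt "-0.108 0 0 0 -0.133 0.02 0" --pt "-0.122 0 0 0 -0.149 0.026 0" --pt "-0.135 0 0 0 -0.164 0.032 0" --pt "-0.149 0 0 0 -0.18 0.039 0" --pt "-0.162 0 0 0 -0.195 0.046 0" --pt "-0.176 0 0 0 -0.21 0.055 0" --pt "-0.189 0 0 0 -0.224 0.063 0" --pt "-0.203 0 0 0 -0.238 0.073 0" --pt "-0.216 0 0 0 -0.251 0.083 0" --pt "-0.216 0 0 0 -0.251 0.083 0" --pt "-0.216 0 0 0 -0.251 0.083 0"

```text
clock: 5.25
tool_pos: [0.3892, -0.1391, 0.2037]
ee_rot: [0.664, 0.247, 0.661, -0.247]
force: [-4.4, 2.5, -5.4]
opening: 0.0154
```

```bash
python3 - <<'E'
from h import *
s,p,R=st(); y0=np.arctan2(R[1,2],R[0,2]); print(s['clock'],p,'lever yaw',y0+np.pi/2,'rel tank',y0+np.pi/2-.073,s['opening'],s['force'],s['moment'])
E
```

```text
5.25 [ 0.38919133 -0.13913384  0.20368021] lever yaw 0.8561090338173811 rel tank 0.7831090338173812 0.015377639248787139 [-4.43825844  2.49286162 -5.39558589] [ 0.43166362  0.68613225 -0.01433526]
```

Call:
move_arm --pt "0 0 0 0 0 0 0.5" --pt "0 0 0 0 0 0 0.5" --pt "0 0 0 0 0 0 0.5" --pt "0 0 0 -0.1 0 0 0.5" --pt "0 0 0 -0.35 0 0 0.5" --pt "0 0 0 -0.7 0 0 0.7" --pt "0 0 0 -1 0 0 1" --pt "0 0 0 -1 0 0 1" --pt "0 0 0 -1 0 0 1" --pt "0 0 0 -1 0 0 1"

```text
clock: 6.25
tool_pos: [0.3884, -0.1388, 0.3532]
ee_rot: [0.664, 0.247, 0.661, -0.247]
force: [-0.2, 0.9, 0.1]
opening: 0.0855
```

```bash
python3 - <<'E'
from h import *
from station import optics
s,p,R=st(); print(s['clock'],repr(p),s['ee_rot'],s['opening'],s['force'])
cv2.imwrite('pics/w3.png',optics.get_image('wrist'))
print(rel([.451,.20,.36],down(-2.0)))
E
```

```text
6.25 array([ 0.38844497, -0.13880107,  0.35320558]) [ 0.66367283  0.24729542  0.6611904  -0.24740777] 0.0855028925949224 [-0.2486445   0.87023843  0.12593428]
[ 4.0910e-01  6.0000e-04 -8.0000e-04 -4.9100e-02  1.9795e+00 -1.1652e+00]
```

View pics/w3.png

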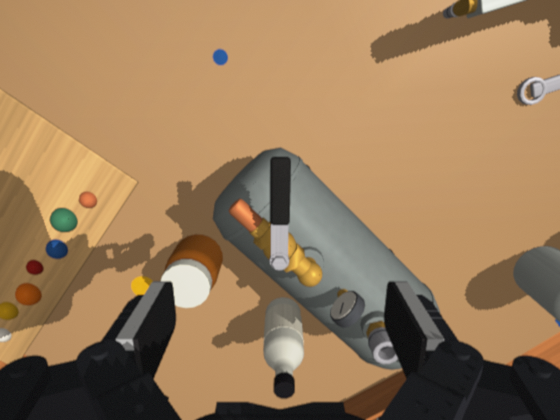

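```bash
python3 - <<'E'
from h import *
np.set_printoptions(precision=4,suppress=True)
crop('pics/w3.png',220,140,420,370,3,'pics/w3a.png')
E
```

```text
(no output)
```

View pics/w3a.png

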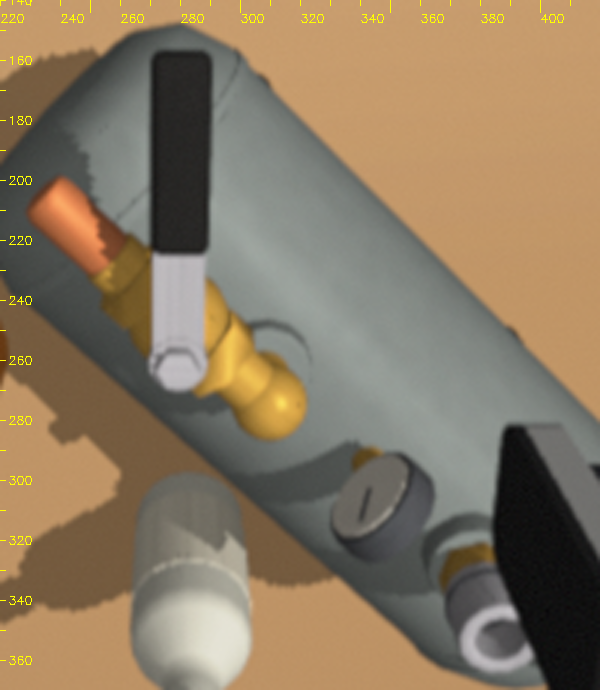

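Call:
move_arm --pt "0.07 0 0 0 0.35 -0.2 1" --pt "0.137 0 0 -0.05 0.7 -0.4 1" --pt "0.137 0 0 -0.05 1 -0.6 1" --pt "0.137 0 0 -0.05 1 -0.6 1" --pt "0.137 0 0 -0.05 1 -0.6 1"

```text
clock: 6.8
tool_pos: [0.4186, 0.0378, 0.3593]
ee_rot: [0.595, 0.383, 0.594, -0.382]
force: [0.1, 0.3, -0.0]
opening: 0.0853
```

```bash
python3 - <<'E'
from h import *
print(rel([.451,.20,.36],down(-2.0)))
E
```

```text
[ 2.728e-01  1.000e-04 -4.000e-04 -4.400e-03  6.452e-01 -8.943e-01]
```

Call:
move_arm --pt "0.07 0 0 0 0.3 -0.35 1" --pt "0.137 0 0 0 0.45 -0.6 1" --pt "0.2 0 0 0 0.645 -0.9 1" --pt "0.273 0 0 0 0.645 -0.9 1" --pt "0.273 0 0 0 0.645 -0.9 1" --pt "0.273 0 0 0 0.645 -0.9 1" --pt "0.273 0 0 0 0.645 -0.9 1" --pt "0.273 0 0 0 0.645 -0.9 1"

```text
clock: 7.6
tool_pos: [0.4506, 0.2004, 0.3588]
ee_rot: [-0.383, -0.595, -0.383, 0.595]
force: [0.4, -0.1, -0.5]
opening: 0.0854
```

```bash
python3 - <<'E'
from h import *
from station import optics
np.set_printoptions(precision=4,suppress=True)
P=(np.array([ 0.38844497, -0.13880107,  0.35320558]),[ 0.66367283,0.24729542,0.6611904,-0.24740777])
pv=onz('wrist',(279,262.5),.197,P); e=onz('wrist',(280.5,157.5),.198,P);c=onz('wrist',(386,353),.185,P)
print(pv,e,c,np.linalg.norm(pv-e),'lever',np.arctan2(*(e-pv)[[1,0]])-np.pi/2,'tank',np.arctan2(*(c-pv)[[1,0]]))
s,p,R=st(); print(s['clock'],repr(p),repr(s['ee_rot']))
cv2.imwrite('pics/w4.png',optics.get_image('wrist'))
E
```

```text
[ 0.4333 -0.177   0.197 ] [ 0.3676 -0.1185  0.198 ] [ 0.5771 -0.1672  0.185 ] 0.08800533137111144 lever 0.8438848862344539 tank 0.06789498612791665
7.6 array([0.4506, 0.2004, 0.3588]) array([-0.383 , -0.5945, -0.3825,  0.5946])
```

View pics/w4.png

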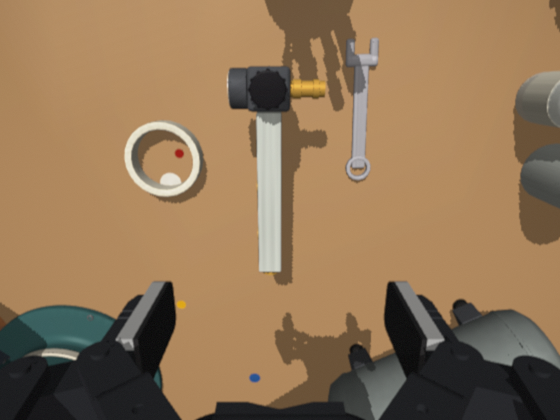

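```bash
python3 - <<'E'
from h import *
crop('pics/w4.png',200,50,380,290,3,'pics/w4a.png')
E
```

```text
(no output)
```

View pics/w4a.png

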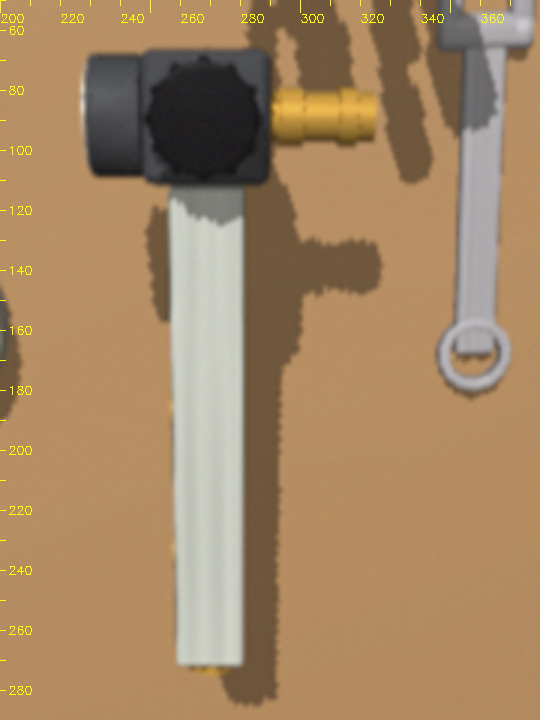

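```bash
python3 - <<'E'
from h import *
from station import get_state
np.set_printoptions(precision=4,suppress=True)
s,p,R=st(); P=(p,s['ee_rot'])
k=onz('wrist',(268.2,89),.126,P); e=onz('wrist',(269.3,271.2),.103,P); m=onz('wrist',(268.2,113),.103,P)
u=(k-e)[:2]; L=np.linalg.norm(u); u/=L; print(k,e,m,'L',L,'(198)','yaw',np.arctan2(u[1],u[0]),np.arctan2(*(m-e)[[1,0]]),np.linalg.norm(m-e))
b1=k[:2]-.058*u; b2=e[:2]+.140*u; print('bal',b1,b2)
print(proj('scene',k),proj('side',k),proj('scene',e),proj('side',e))
yz=np.arctan2(u[1],u[0])-np.pi
b=(b1+b2)/2
print(rel([*b,.20],down(yz)),rel([*b,.094],down(yz)),yz)
E
```

```text
[0.4737 0.2739 0.126 ] [0.3908 0.0943 0.103 ] [0.4634 0.2534 0.103 ] L 0.1978046451865287 (198) yaw 1.138382005897845 1.1425436261575572 0.17485310959512212
bal [0.4494 0.2213] [0.4495 0.2214]
[348.9719 217.9841] [277.7651 293.3523] [302.4601 184.5716] [327.5609 240.7632]
[ 0.0019  0.     -0.0002  1.06   -0.0657 -0.1242] [ 0.0019  0.     -0.0002  1.7666 -0.0663 -0.1243] -2.0032106476919482
```

Call:
move_arm --pt "0.002 0 0 0.25 -0.066 -0.12 1" --pt "0.002 0 0 0.55 -0.066 -0.124 1" --pt "0.002 0 0 0.85 -0.066 -0.124 1" --pt "0.002 0 0 1 -0.066 -0.124 1" --pt "0.002 0 0 1 -0.066 -0.124 1" --pt "0.002 0 0 1 -0.066 -0.124 1"

```text
clock: 8.25
tool_pos: [0.4496, 0.2212, 0.21]
ee_rot: [0.382, 0.596, 0.381, -0.595]
force: [-0.9, 0.0, 0.5]
opening: 0.0852
```

```bash
python3 - <<'E'
from h import *
from station import optics
s,p,R=st(); print(s['clock'],repr(p))
cv2.imwrite('pics/w5.png',optics.get_image('wrist'))
print(rel([.4495,.2214,.094],down(-2.003)))
E
```

```text
8.25 array([0.44960161, 0.22116169, 0.21001699])
[ 2.000e-04 -4.000e-04 -7.000e-04  7.793e-01 -4.400e-03  2.000e-03]
```

View pics/w5.png

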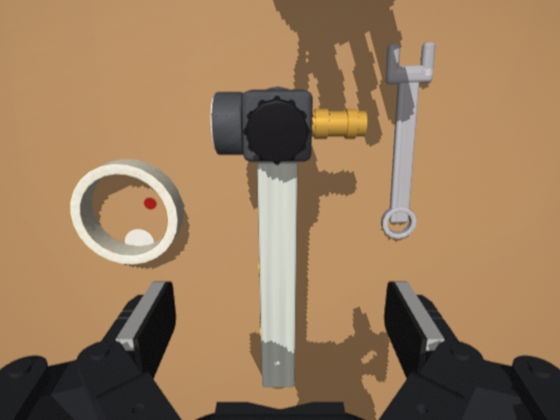

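Call:
move_arm --pt "0 0 0 0.2 0 0 1" --pt "0 0 0 0.45 0 0 1" --pt "0 0 0 0.68 0 0 1" --pt "0 0 0 0.78 0 0 1" --pt "0 0 0 0.78 0 0 1"

```text
clock: 8.8
tool_pos: [0.4502, 0.2213, 0.0936]
ee_rot: [0.382, 0.596, 0.381, -0.595]
force: [-0.6, 0.1, 0.7]
opening: 0.0852
```

```bash
python3 - <<'E'
from h import *
from station import optics
s,p,R=st(); print(s['clock'],repr(p),s['force'])
cv2.imwrite('pics/w6.png',optics.get_image('wrist'))
E
```

```text
8.8 array([0.4501662 , 0.22125714, 0.09361069]) [-0.59417235  0.06175043  0.73004676]
```

View pics/w6.png

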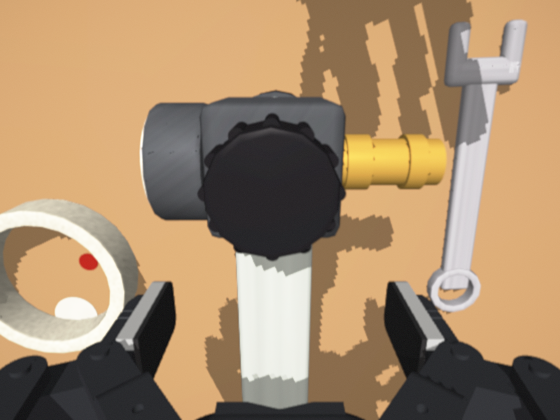

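Call:
move_arm --pt "0 0 0 0 -0.01 0 1" --pt "0 0 0 0 -0.01 0 0.5" --pt "0 0 0 0 -0.01 0 0.4" --pt "0 0 0 0 -0.01 0 0.3" --pt "0 0 0 0 -0.01 0 0" --pt "0 0 0 0 -0.01 0 0" --pt "0 0 0 0 -0.01 0 0" --pt "0 0 0 0 -0.01 0 0" --newtons 60

```text
clock: 9.65
tool_pos: [0.4494, 0.2223, 0.0955]
ee_rot: [0.382, 0.597, 0.381, -0.594]
force: [-2.9, 0.4, 5.6]
opening: 0.0245
```

```bash
python3 - <<'E'
from h import *
s,p,R=st(); print(s['clock'],repr(p),s['force'],s['moment'],s['opening'])
E
```

```text
9.65 array([0.44941278, 0.22231715, 0.09551404]) [-2.90569256  0.40684683  5.57605754] [0.12622847 0.54836986 0.03222328] 0.02446098259279953
```

Call:
move_arm --pt "0 0 0 0 0 0 0" --pt "0 0 0 -0.03 0 0 0" --pt "0 0 0 -0.1 0 0 0" --pt "0 0 0 -0.2 0 0 0" --pt "0 0 0 -0.32 0 0 0" --pt "0 0 0 -0.42 0 0 0" --pt "0 0 0 -0.5 0 0 0" --pt "0 0 0 -0.5 0 0 0" --pt "0 0 0 -0.5 0 0 0" --pt "0 0 0 -0.5 0 0 0" --newtons 90

```text
clock: 10.65
tool_pos: [0.4489, 0.2221, 0.1696]
ee_rot: [0.382, 0.596, 0.381, -0.595]
force: [-0.2, -0.0, -6.3]
opening: 0.0238
```

```bash
python3 - <<'E'
from h import *
from station import optics
s,p,R=st(); print(s['clock'],repr(p),s['force'],s['moment'],s['opening'],'tilt',np.degrees(np.arccos(-R[2,0])))
for n in('scene','side','wrist'):cv2.imwrite(f'pics/{n}7.png',optics.get_image(n))
a=cv2.imread('pics/scene7.png')[130:290,260:400];b=cv2.imread('pics/side7.png')[190:350,210:350]
cv2.imwrite('pics/c7.png',cv2.resize(np.hstack([a,b]),None,fx=2.8,fy=2.8,interpolation=2))
E
```

```text
10.65 array([0.44890791, 0.22209079, 0.16962887]) [-0.24796889 -0.01569233 -6.34599449] [-0.03109542 -0.02566199 -0.01981567] 0.023847597079012926 tilt 0.12226545263397323
```

View pics/c7.png

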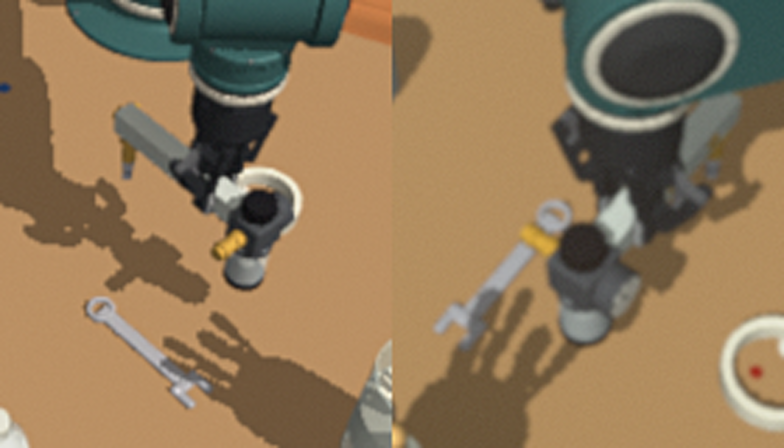

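View pics/wrist7.png

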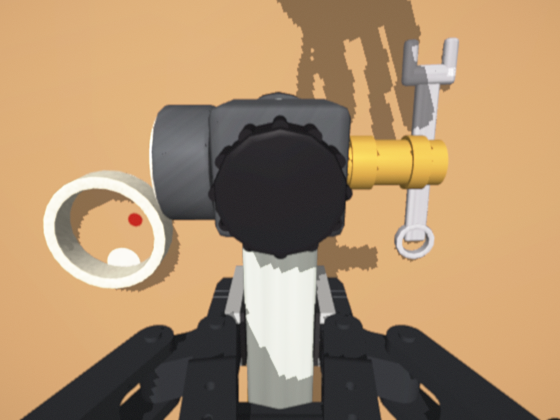

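Call:
move_arm --pt "0 0 0 -0.06 0 0 0" --pt "0 0 0 -0.18 0 0 0" --pt "0 0 0 -0.33 0 0 0" --pt "0 0 0 -0.48 0 0 0" --pt "0 0 0 -0.63 0 0 0" --pt "0 0 0 -0.78 0 0 0" --pt "0 0 0 -0.9 0 0 0" --pt "0 0 0 -0.97 0 0 0" --pt "0 0 0 -1 0 0 0" --pt "0 0 0 -1 0 0 0"

```text
clock: 11.8
tool_pos: [0.4487, 0.2221, 0.3198]
ee_rot: [0.382, 0.596, 0.381, -0.595]
force: [0.7, 0.7, -7.0]
opening: 0.024
```

```bash
python3 - <<'E'
from h import *
s,p,R=st(); print(s['clock'],repr(p),s['force'],s['moment'],s['opening'])
print(rel([.508,.09,.35],down(-1.75)),rel([.567,-.0433,.35],down(-1.499)))
E
```

```text
11.8 array([0.44869032, 0.22209475, 0.31979857]) [ 0.7350235   0.66616066 -6.96952402] [ 0.02580712 -0.03073548  0.01484996] 0.023999881108598832
[-8.020e-02 -4.000e-04 -6.000e-04 -2.009e-01  7.277e-01  6.344e-01] [-1.6010e-01 -3.0000e-04 -7.0000e-04 -2.0040e-01  1.4565e+00  1.2773e+00]
```

Call:
move_arm --pt "-0.004 0 0 -0.03 0.035 0.03 0" --pt "-0.013 0 0 -0.08 0.11 0.1 0" --pt "-0.024 0 0 -0.13 0.21 0.19 0" --pt "-0.035 0 0 -0.17 0.31 0.28 0" --pt "-0.046 0 0 -0.2 0.41 0.37 0" --pt "-0.057 0 0 -0.2 0.51 0.45 0" --pt "-0.067 0 0 -0.2 0.6 0.53 0" --pt "-0.075 0 0 -0.2 0.67 0.59 0" --pt "-0.08 0 0 -0.2 0.71 0.62 0" --pt "-0.08 0 0 -0.2 0.73 0.634 0" --pt "-0.08 0 0 -0.2 0.73 0.634 0"

```text
clock: 12.9
tool_pos: [0.5084, 0.0897, 0.3496]
ee_rot: [0.453, 0.544, 0.453, -0.543]
force: [0.6, -0.4, -6.5]
opening: 0.024
```

```bash
python3 - <<'E'
from h import *
s,p,R=st(); print(s['clock'],repr(p),s['force'],s['moment'],s['opening'])
print(rel([.567,-.0433,.35],down(-1.499)))
E
```

```text
12.9 array([0.50839611, 0.08974377, 0.34955802]) [ 0.60042815 -0.3883411  -6.49422201] [ 0.01010724  0.03009631 -0.01637315] 0.024024191232487103
[-8.040e-02 -2.000e-04 -5.000e-04 -2.700e-03  5.438e-01  8.023e-01]
```

Call:
move_arm --pt "-0.004 0 0 0 0.03 0.04 0" --pt "-0.013 0 0 0 0.09 0.13 0" --pt "-0.024 0 0 0 0.16 0.24 0" --pt "-0.035 0 0 0 0.24 0.35 0" --pt "-0.046 0 0 0 0.31 0.46 0" --pt "-0.057 0 0 0 0.38 0.57 0" --pt "-0.067 0 0 0 0.45 0.67 0" --pt "-0.075 0 0 0 0.51 0.75 0" --pt "-0.08 0 0 0 0.535 0.79 0" --pt "-0.08 0 0 0 0.544 0.802 0" --pt "-0.08 0 0 0 0.544 0.802 0"

```text
clock: 14.0
tool_pos: [0.567, -0.043, 0.3495]
ee_rot: [0.518, 0.483, 0.517, -0.482]
force: [-0.3, 0.6, -6.4]
opening: 0.0238
```

```bash
python3 - <<'E'
from h import *
from station import optics
s,p,R=st(); print(s['clock'],repr(p),s['force'],s['moment'],s['opening'])
for n in('scene','side','wrist'):cv2.imwrite(f'pics/{n}8.png',optics.get_image(n))
crop('pics/scene8.png',130,80,290,230,4,'pics/s8.png');crop('pics/side8.png',220,80,380,220,4,'pics/d8.png')
print(rel([.567,-.0433,.3055],down(-1.499)))
E
```

```text
14.0 array([ 0.56699356, -0.04301924,  0.34954342]) [-0.28685707  0.61143873 -6.44043963] [ 0.02203068 -0.0128325   0.01453544] 0.02379813330067705
[-3.000e-04 -1.000e-04 -6.000e-04  2.949e-01  0.000e+00  4.200e-03]
```

View pics/s8.png

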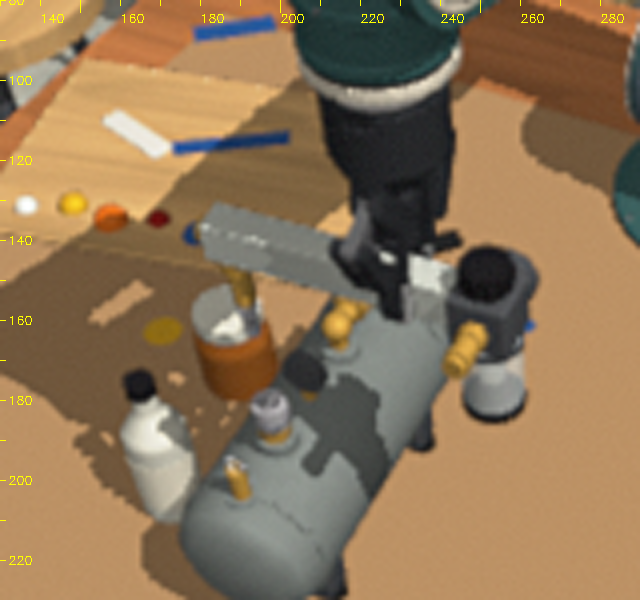

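View pics/d8.png

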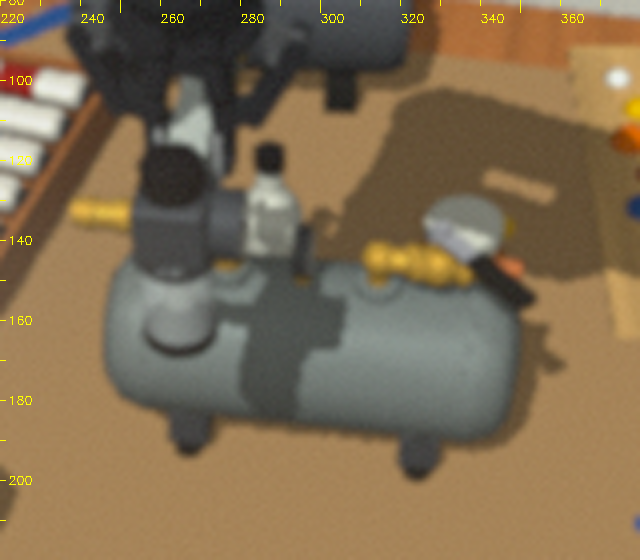

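View pics/wrist8.png

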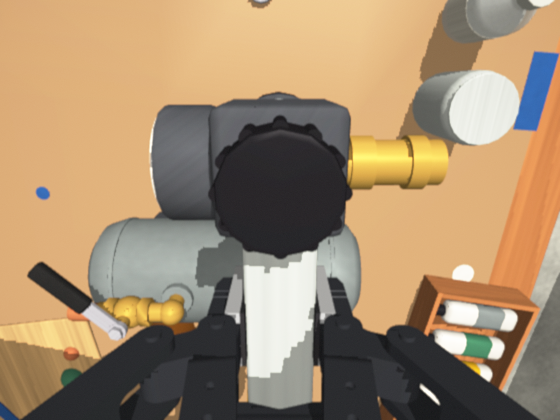

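```bash
python3 - <<'E'
from h import *
np.set_printoptions(precision=4,suppress=True)
s,p,R=st()
tip=p+R@[.0955,0,.125]; kn=p+R@[-.0305,0,-.058]
print('tip exp',tip,proj('scene',tip)); print('knob exp',kn,proj('scene',kn),proj('side',kn),proj('wrist',kn,(p,s['ee_rot'])))
for c in ([.5755,-.1678,.185],[.5747,-.1676,.185],[.5788,-.1699,.185]): print('coup',proj('scene',c))
print('tip from scene at z',onz('scene',(193,158),tip[2]),'coup from scene',onz('scene',(195.5,180.8),.185), onz('scene',(196.3,180),.185))
crop('pics/scene8.png',170,135,220,195,10,'pics/s8b.png')
E
```

```text
tip exp [ 0.5759 -0.1673  0.2542] [193.4697 163.022 ]
knob exp [0.5627 0.0151 0.3803] [251.7427 145.2196] [262.4565 119.6021] [277.1004 191.0208]
coup [197.1946 179.7711]
coup [197.399  179.6111]
coup [195.9781 180.2957]
tip from scene at z [ 0.5594 -0.1793  0.2542] coup from scene [ 0.5811 -0.1701  0.185 ] [ 0.5774 -0.1697  0.185 ]
```

View pics/s8b.png

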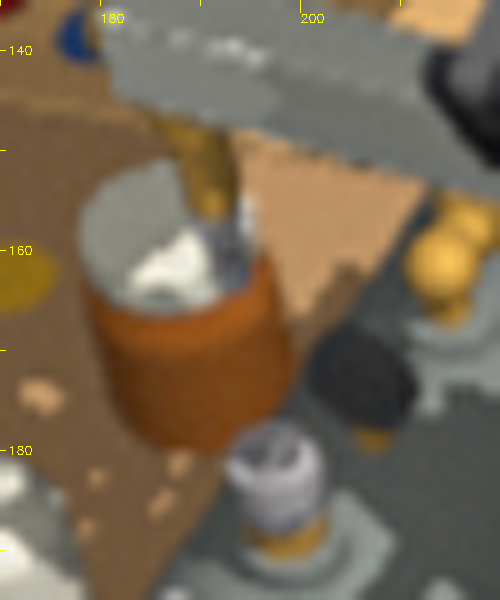

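Call:
move_arm --pt "0 0 0 0.02 0.007 0 0" --pt "0 0 0 0.07 0.007 0.004 0" --pt "0 0 0 0.13 0.007 0.004 0" --pt "0 0 0 0.19 0.007 0.004 0" --pt "0 0 0 0.24 0.007 0.004 0" --pt "0 0 0 0.28 0.007 0.004 0" --pt "0 0 0 0.295 0.007 0.004 0" --pt "0 0 0 0.295 0.007 0.004 0" --pt "0 0 0 0.295 0.007 0.004 0" --pt "0 0 0 0.295 0.007 0.004 0" --pt "0 0 0 0.295 0.007 0.004 0"

```text
clock: 15.25
tool_pos: [0.5681, -0.0432, 0.3058]
ee_rot: [0.518, 0.483, 0.517, -0.481]
force: [0.4, -0.1, -6.6]
opening: 0.0239
```

```bash
python3 - <<'E'
from h import *
from station import optics
np.set_printoptions(precision=4,suppress=True)
s,p,R=st(); print(s['clock'],repr(p),s['force'],s['moment'],s['opening'],s['qd'])
tip=p+R@[.0955,0,.125]; kn=p+R@[-.0305,0,-.058]
print(tip,'tilt deg',np.degrees(np.arccos(-R[2,0])),'yaw bar',np.arctan2(R[1,2],R[0,2])+np.pi/2)
print(proj('scene',tip),proj('scene',[.5765,-.168,.185]))
print('knob',proj('scene',kn),proj('side',kn))
for n in('scene','side','wrist'):cv2.imwrite(f'pics/{n}9.png',optics.get_image(n))
crop('pics/scene9.png',165,120,275,220,7,'pics/s9.png');crop('pics/side9.png',220,80,380,220,4,'pics/d9.png')
E
```

```text
15.25 array([ 0.5681, -0.0432,  0.3058]) [ 0.3873 -0.1454 -6.5962] [ 0.0228  0.0401 -0.0392] 0.023940581450375524 [-0.0001 -0.0002  0.0025  0.0012  0.     -0.0004]
[ 0.5772 -0.1678  0.2103] tilt deg 0.1332533464690249 yaw bar 0.07090551334639783
[195.5255 174.1685] [196.9534 179.9766]
knob [252.1194 158.5085] [262.7761 135.536 ]
```

View pics/s9.png

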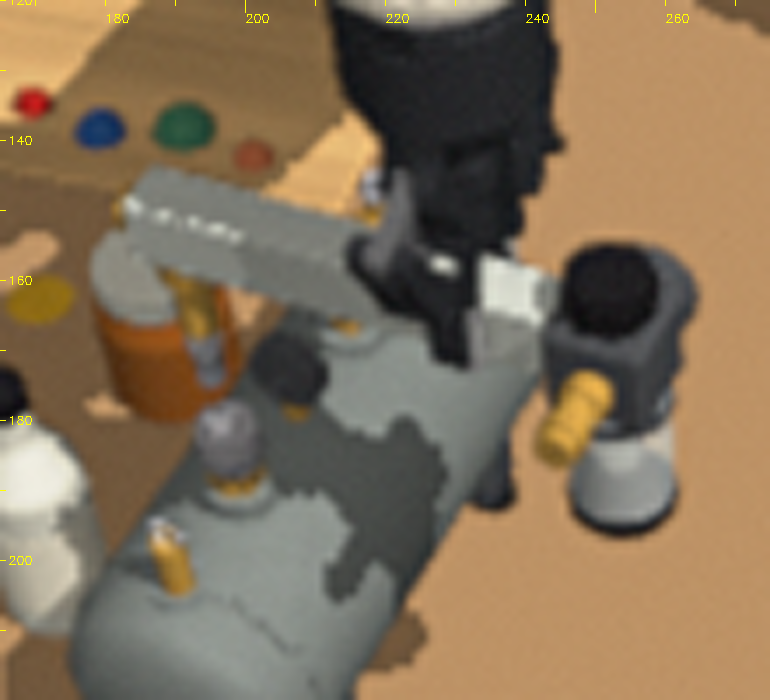

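View pics/d9.png

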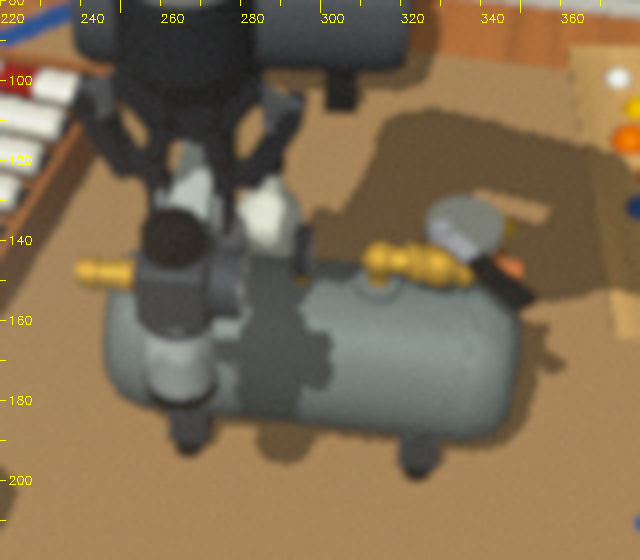

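View pics/wrist9.png

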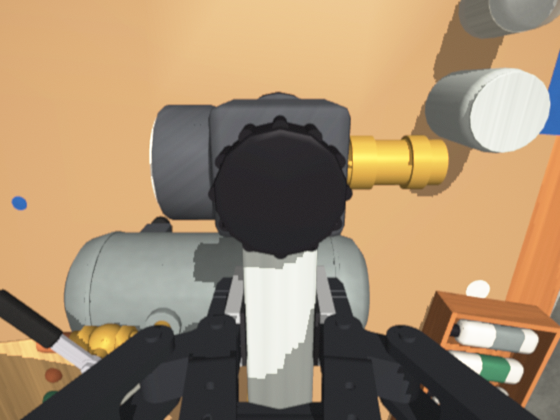

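```bash
python3 -c "
from station import env,get_state
s=get_state();print(s['tool_pos'],s['opening'],s['force']);print(env.close_job())"
```

```text
[ 0.56807041 -0.043202    0.30559358] 0.023840830843140152 [-0.56639357  0.6977945  -6.17472539]
the job is handed in; nothing more can be done
None
```

The job is handed in at about 15 s of the 61 s allowed: the valve is half open and the regulator is held level over the coupler. No verdict is reported, so everything below rests on my own measurements.

- **Valve:** I gripped the lever sleeve and turned it to about 0.78 rad, or 45°. A wrist picture taken after I let go gave 0.776 rad. Before I touched it the lever already stood about 0.1 rad (6°) from square.
- **Regulator:** I gripped it at the balance point, about 1 mm off by my measurement, with a 90 N grip. The wrist moment was near zero and the load read about 6.5 N, so it hangs level. I then lifted it, turned it and brought it across above the tank fittings.
- **Final pose:** The plug tip is computed at (0.577, -0.168, 0.210). The coupler mouth is at about (0.5765, -0.168, 0.185), so the tip is about 25 mm above it and on its axis. The tool tilt is 0.13° and the bar is square to the tank within about 0.5°, with the regulator on the left.

The scene picture agrees with the computed plug tip and coupler to about 1 to 1.5 pixels. My separate estimates of the coupler position differ by 2 to 5 mm, against the 12 mm allowed. The side camera could not see the plug tip, because the regulator hides it. No check failed, I saw no contact with the tank, and the spanner, tape and other things showed no sign of being moved in the pictures. I did not measure their positions again.

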